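Fetch a box from the bolted stock chest for an order

ROBOT

A 6-joint arm with a two-finger parallel gripper is mounted at the origin on the work surface. World frame = base frame: x ahead of the robot, y to its left, z up, the work surface at z = 0. Lengths are in m, angles in rad, forces in N, time in s.
With the tool pointing down it reaches from about 0.3 to 0.825 m from the base axis. Payload 5.4 kg.
Tool frame: the origin (TCP) lies midway between the tips of the shut fingers; the grasp point (between the pads) lies 19 mm behind it; x points along the fingers, y is the direction in which the jaws open and shut, and the axes are right-handed (so a half turn about x gives the same grasp; the last joint's range is limited). The gripper opens to 92 mm and grips with 3 to 60 N. Pads are 20 mm wide; open, the fingers measure 128 mm over their backs; the gripper's body (75 mm by 189 mm) begins 69 mm behind the grasp point.
Start: joints at [-1.317, 0.158, 1.597, -0, 1.386, -0.21], TCP at [0.257, -0.514, 0.215] pointing down, gripper open.
Joint ranges: [-2.91, 2.91], [-0.94, 2.29], [0.18, 2.7], [-1.29, 4.43], [0.17, 2.64], [-3, 3]. Speed limits (rad/s): [2.57, 2.57, 3.14, 3.14, 3.14, 3.14].

INTERFACE

Orientations are given as [roll, pitch, yaw] about the fixed x, y, z axes, in that order (R = Rz(yaw) Ry(pitch) Rx(roll)).
In Python, from cell import env gives the robot as it stands.
- The arm moves only by the shell command python3 -m creep 'ROWS' [OPENING]. ROWS is JSON, a list of rows, each a list of 4 numbers: the shift along the tool's x, y, z in m, then the turn about the tool's x in degrees. A call has exactly 5 rows; each row shifts and turns the commanded pose from where the row before left it, along the tool's axes as they then stand; what a row does not reach is not made up. A row lasts 1/8 s, in which the tool goes at most 62.5 mm and 10.7 degrees, less where a joint would pass 70% of its speed; a pose out of reach is approached as far as the arm can. A call with a gripper value outside its range is refused whole. OPENING is the opening, from 0 (shut) to 1 (fully open), set as the call begins (- or left out, the last holds). The fingers move at their own pace and stop on an object; the grip force is fixed at half the most. Time passes only in rows, so rows that do not move let the fingers close, or fill a call up. It gives the time, the measured TCP pose, the force and the opening at its end, in the units of the state.
- env.get_state(): the state, without advancing time (a new reading comes with each control period).
- env.read_camera(name): name is "side" or "top"; returns (picture, depth): 420x560x3 uint8, red, green, blue; 420x560 float32, m along the optical axis (not along the pixel's ray), 0 where there is no reading.
- env.get_calibration(name): a dict with "intrinsics" (3x3 intrinsics, pixels), "dist_coeffs" ([k1, k2, p1, p2, k3] as OpenCV has them; the pictures are not rectified), "R" (3x3) and "t" (3): a world point X has camera coordinates R X + t. Camera axes: x right, y down, z forward; pixel columns grow to the right and rows downward; lengths in m; the calibration is good to about 2 mm. A picture is of the moment at which its call begins. get_calibration takes no time and is no camera call.
- env.close_job(): hands the job in, once; it reports no verdict.
The state is a dict: "time_s": time; "joint_positions": joint angles; "qvel": joint speeds; "joint_efforts": joint torques, N m; "position": TCP position; "tcp_rot": TCP orientation; "contact_force": force on the tool from outside, world axes, zero at the start; "ft_torque": the same for the moment, N m; "gripper_width": opening from 0.0 (shut) to 1.0 (fully open).
Only numpy, scipy, OpenCV 4.12 (cv2) and the standard library are available. Lean on these libraries where they do the work, as an engineer would, in place of code of your own. Each camera call takes 0.05 s, during which the arm holds its last target. There are 200 camera calls.

TASK

Open the red stock chest (swing the yellow hasp right over off the bolt, draw the bolt fully back, raise the lid until it stands open by itself) and fetch the violet firework box with the orange sticker. Stand it upright and gently on the floor of the free end of the order carton, keeping it upright on the way. Leave the chest open, and leave every other box and everything else on the bench where it is.

Things in the scene. Friction and masses are not known exactly. Their poses are not given: they have to be found in the camera images.
- chest: Red steel stock chest, 220 (x) by 300 (y) by 130 mm, fixed. Origin: centre of underside; x from its front (robot side) to its back, y to its left; turned a little about z. Top: fixed front deck, x -110 to -67, then the lid, x -65 to +110 mm; both tops 136 mm over the bench. Walls 4, floor 5 mm; opening under the lid x -65 to +106, y -146 to +146 mm. Three boxes stand inside in a row along y.
- hasp (a joint): Yellow hasp: strap 20 mm wide, 4 mm thick, lying across the bolt 20 to 24 mm over the lid just behind its knob, so the bolt cannot be drawn. Padlock already off. Hinge line along chest x at hasp_hinge. Rad: 0 flat (may start a little raised), grows as the free end swings up and over to the chest's +y side, stop 2.5. Stiff (0.035 N m): stays where left. Knob passes it from 1.1 rad on.
- hasp_tab (a point): Middle of the hasp's upturned finger tab at its free end, yellow: 20 mm wide along the chest's x, 4 mm thick, 30 mm tall (20 to 50 mm over the lid when flat). The tab turns with the hasp. Room for fingers in front of and behind it (chest x); the staple, 33 mm high, is about 14 mm to its +y side, within the strap's width.
- hasp_hinge (a point): Point on the hasp's hinge line, middle of its width, 22 mm over the lid's top; 73 mm in the chest's +y from the tab when flat.
- bolt (a joint): Steel barrel bolt on the lid: 12 mm round bar along chest x, pushed forward under a steel bridge on the fixed deck (top 24 mm over the deck), which holds the lid shut. In m: 0 fully forward, 0.040 drawn fully back (knob away from the robot, chest +x). Clear of the bridge from 0.022. Friction about 1.5 N, stays where left. With the hasp flat it moves at most 5 mm.
- bolt_knob (a point): Centre of the bolt's black ball knob, 20 mm diameter, 46 mm over the lid, on an upright 10 mm stem on the bar. Guide straps in front of and behind it reach 19 mm over the lid.
- lid (a joint): The chest's lid, a 6 mm steel sheet 175 by 300 mm, about 1 kg with its fittings, hinged along the chest's back edge. Value in rad: 0 shut, 1.57 upright, stop at 1.80. It stays open by itself past about 1.6; below that it falls shut.
- lid_handle (a point): Middle of the lid's black bow handle: an 11 mm round bar, 100 mm long along the chest's y, 35 mm over the lid (legs 42 mm either side of the middle), 12 mm behind the lid's front edge and 163 mm in front of the lid's hinge line when shut. The point turns with the lid.
- lid_hinge (a point): Point on the lid's hinge line (along the chest's y), middle of the chest's back edge, 130 mm over the bench.
- violet_box: The wanted firework box: violet with a white band and a round orange price sticker on its top; 56 by 56 by 100 mm tall, about 0.3 kg (0.2 to 0.4), origin at the centre of its underside, z up. Starts upright in the chest, in any of the three places of the row (90 mm apart), turned a little.
- black_box: Black box with yellow bands, same size, in the chest. Leave it.
- green_box: Dark green box with white bands, same size, in the chest. Leave it.
- carton: The order carton: open cardboard box 250 (x) by 160 (y) by 90 mm, fixed; walls and floor 5 mm. Origin at the centre of its underside, x along its length away from the robot; turned a little about z. Its far end (+x) holds the blue box; the near half (-x) is free.
- blue_box: Blue box with yellow bands, same size as the violet one, already packed in the far end of the carton, about 75 mm from its centre. Leave it.
- padlock: Small brass padlock with open steel shackle, 55 by 32 by 14 mm, lying flat on the chest's fixed front deck at its left end (chest y about +124 mm, shackle towards the bolt). Origin at its underside. Leave it there.
- canister: Orange canister 60 mm diameter, 150 mm tall, standing behind the carton. Origin at the centre of its underside. Leave it.
- cone: Pink cone fountain, 84 mm wide at the foot, 100 mm tall, standing behind the chest. Origin at the centre of its underside. Leave it.
- tube: Teal firework tube with a yellow band, 48 mm diameter, 110 mm tall, standing close behind the carton. Origin at the centre of its underside. Leave it.
- tape_roll: Roll of brown tape lying flat, 100 mm diameter, 48 mm high, in the middle behind chest and carton. Leave it.
- marker: White marker pen with black cap, 130 mm long, 18 mm thick, lying far back on the right. Leave it.
- scanner: Yellow and black hand scanner, about 110 mm long, 75 mm high, at the left side. Leave it.
- tin: Round blue tin, 76 mm diameter, 70 mm high, at the right side. Leave it.

How it is judged:
On the way, in this order (a step that is already met when the one before it is completed fails the run):
1. the hasp is swung up and over, off the bolt (more than 1.3 rad) (value of joint hasp above 1.3 rad), for 0.1 s.
2. the bolt is drawn back (more than 30 mm) (value of joint bolt above 0.03 m), for 0.1 s.
3. the lid stands open (more than 1.5 rad) (value of joint lid above 1.5 rad), for 0.2 s.
4. the violet box is lifted out of the chest (its underside over the rim) (height (world z) of violet_box above 0.135 m), for 0.1 s.
At the end, for the whole second after the job is handed in: The violet box stands upright (within 0.1 rad) and still, underside within 7 mm of the carton's floor, inside the carton in its free end (its centre less than 25 mm beyond the carton's centre), and the chest is left open: lid over 1.5 rad, bolt drawn over 25 mm, hasp over 1.1 rad (x of violet_box in the frame of carton between -0.105 and 0.025 m and y of violet_box in the frame of carton between -0.06 and 0.06 m and z of violet_box in the frame of carton below 0.012 m and angle between violet_box's own z axis and vertical below 0.1 rad and linear speed of violet_box below 0.02 m/s and value of joint lid above 1.5 rad and value of joint bolt above 0.025 m and value of joint hasp above 1.1 rad); the robot touches nothing.
It fails at once if another box or a bystander is shifted by more than 30 mm (distance of any of black_box, green_box, blue_box, padlock, canister, cone, tape_roll, marker, scanner, tin, tube from where it was at the start of the episode above 0.03 m).
It fails at once if another box, the canister, the cone or the tube is tipped over (angle between any of black_box, green_box, blue_box, canister, cone, tube's own z axis and vertical above 0.5 rad).
It fails at once if the violet box is tipped by more than 0.6 rad (angle between violet_box's own z axis and vertical above 0.6 rad).
It fails at once if the violet box is dropped or jammed into the carton (more than 60 N) (contact force between violet_box and carton above 60 N).
It also fails if it takes over 67 s, if anything falls off the work surface, if the arm or the gripper's body presses on something with over 40 N, if the wrist force passes 120 N, or if a joint passes its speed limit or range.

## Working session

There is one attempt and no reset: what is moved stays moved. The work goes in short steps, Python scripts to look and compute and a shell command to move; the robot and the scene stay as the last step left them, time stands still between calls to the robot, and variables do not carry over. Pictures are saved under pics/ and viewed, on a budget of 10 in all, crops included, one or two more only if the job needs it, and the job is handed in when it is done.

```bash
ls; mkdir -p pics; cat > h.py <<'E'
import numpy as np, cv2
from cell import env
from scipy.spatial.transform import Rotation as Ro
def cloud(name):
    im,d=env.read_camera(name); c=env.get_calibration(name)
    K=np.array(c["intrinsics"]);D=np.array(c["dist_coeffs"]);R=np.array(c["R"]);t=np.array(c["t"])
    h,w=d.shape; u,v=np.meshgrid(np.arange(w),np.arange(h))
    p=cv2.undistortPoints(np.stack([u,v],-1).reshape(-1,1,2).astype(float),K,D).reshape(h,w,2)
    P=np.dstack([p,np.ones((h,w))])*d[...,None]
    X=(P-t)@R; X[d==0]=np.nan
    return im,d,X
def save(im,n): cv2.imwrite(f"pics/{n}.png",im[...,::-1])
E
python3 - <<'E'
from h import *
for n in("side","top"):
    im,d,X=cloud(n); np.savez(f"{n}0.npz",im=im,X=X); save(im,n+"0")
    c=env.get_calibration(n);print(n,-np.array(c["R"]).T@np.array(c["t"]),np.array(c["R"])[2])
print(env.get_state())
E
```

```text
pics
side [ 0.15108527 -1.00050805  0.88733191] [ 0.30407792  0.76800861 -0.56364828]
top [ 3.93847459e-01 -1.10124624e-03  1.14475113e+00] [ 0.1425711  -0.01458409 -0.98967711]
{'time_s': 0.1, 'joint_positions': array([-1.31706941e+00,  1.58962096e-01,  1.59809815e+00, -4.49116101e-06,
        1.38616830e+00, -2.10101366e-01]), 'qvel': array([ 0.00071892, -0.00181226, -0.00224211,  0.0004471 , -0.00084705,
        0.00022101]), 'joint_efforts': array([ 7.07073013e-04, -3.86503351e+01, -3.22960210e+01,  7.05030374e-02,
        3.39728664e-02, -5.12020438e-05]), 'position': array([ 0.25707812, -0.51371317,  0.21373489]), 'tcp_rot': array([-1.77819979,  1.56916043,  1.82722198]), 'contact_force': array([-0.60975041, -0.83568908,  0.14925515]), 'ft_torque': array([0.04027281, 0.02749935, 0.020388  ]), 'gripper_width': 1.0024593549837015}
```

View pics/top0.png

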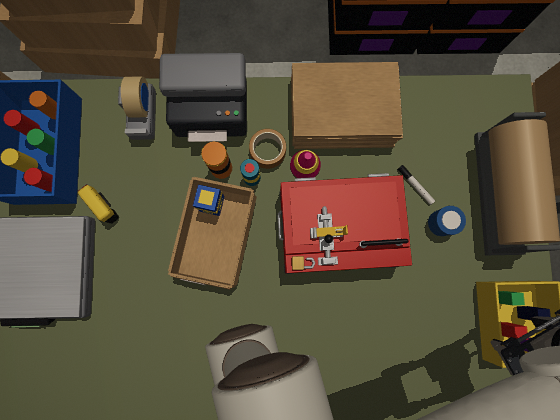

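View pics/side0.png

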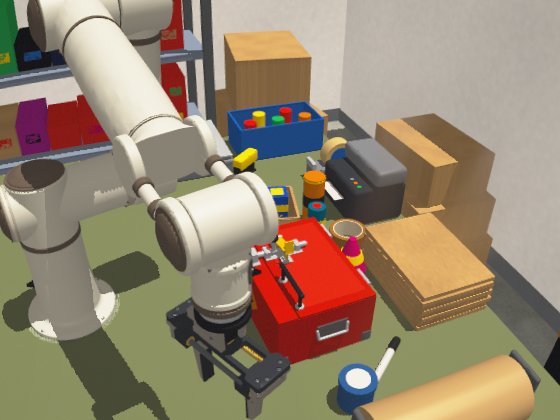

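The top view shows the chest (281–411, 178–272), the yellow hasp (~328,233), the knob (~328,238), the handle (360–407,242) and the carton (170–255,180–287), with the blue box at (208,198). Next step: measure these.

```bash
python3 - <<'E'
from h import *
z=np.load("top0.npz");im=z["im"].astype(int);X=z["X"]
r,g,b=im[...,0],im[...,1],im[...,2]
def rect(m,n):
    P=X[m][:,:2]; q=cv2.minAreaRect((P*1000).astype(np.float32)); print(n,m.sum(),q,"z",np.nanpercentile(X[m][:,2],[5,50,95]))
vv,uu=np.mgrid[:420,:560]
red=(r>110)&(g<60)&(b<60)&(X[...,2]>.128)&(X[...,2]<.145)&(uu>270)&(uu<420)
red=cv2.morphologyEx(red.astype(np.uint8),cv2.MORPH_OPEN,np.ones((3,3)))>0
rect(red,"chest")
rim=(X[...,2]>.08)&(X[...,2]<.095)&(uu>165)&(uu<260)&(vu if False else vv>172)&(vv<295)&(r>b+20)
rect(rim,"rim")
roi=(uu>285)&(uu<412)&(vv>200)&(vv<270)
yel=(r>150)&(g>110)&(b<90)&roi
for nm,m in(("yellow",yel&(X[...,2]>.1)),("high yellow",yel&(X[...,2]>.170)),("black",roi&(r<60)&(X[...,2]>.155)&(g<60)),("blackknob",roi&(uu<345)&(r<60)&(X[...,2]>.155)&(g<60))):
    if m.any():
        rect(m,nm); print(np.nanmean(X[m],0),uu[m].min(),uu[m].max(),vv[m].min(),vv[m].max())
rr=im[195:275,275:415].astype(np.uint8)
save(cv2.resize(rr,None,fx=5,fy=5,interpolation=cv2.INTER_CUBIC),"crop0")
E
```

```text
chest 1816 ((503.2994384765625, -205.22886657714844), (204.084716796875, 233.7283172607422), 2.401393175125122) z [0.13308128 0.136143   0.13907126]
rim 1177 ((516.68505859375, 152.6935577392578), (166.8978729248047, 297.00091552734375), 77.09061431884766) z [0.08231061 0.08994455 0.09343374]
yellow 336 ((459.6956787109375, -96.421630859375), (50.553890228271484, 151.11021423339844), 38.46975326538086) z [0.14807993 0.1616265  0.17048945]
[ 0.46019368 -0.10007566  0.16025507] 293 347 225 268
high yellow 19 ((489.72552490234375, -152.68350219726562), (23.594802856445312, 16.414051055908203), 88.63909149169922) z [0.17047319 0.19623378 0.19829857]
[ 0.48945594 -0.15847447  0.18740884] 335 347 225 233
black 255 ((466.04095458984375, -210.6557159423828), (190.82171630859375, 28.709163665771484), 84.55400848388672) z [0.17225974 0.17624301 0.19164578]
[ 0.4608737  -0.22479261  0.1784198 ] 325 407 231 245
blackknob 54 ((476.40557861328125, -127.19583129882812), (17.15933609008789, 35.34323501586914), 57.94717788696289) z [0.18302694 0.18989363 0.19305097]
[ 0.46848252 -0.12294786  0.18906053] 325 336 231 242
```

View pics/crop0.png

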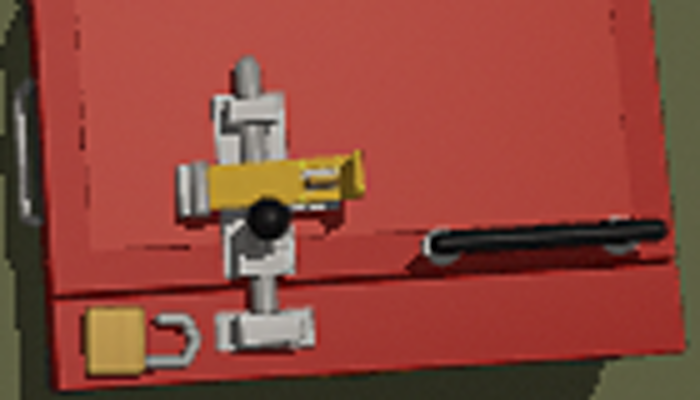

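The crop shows the knob at (328.5,238), the tab at (345–347,227–233), the handle bar from (362,244) to (407,240), and the padlock at the left end of the deck. My red threshold cut off part of the chest, so I'll refit it.

```bash
python3 - <<'E'
from h import *
z=np.load("top0.npz");im=z["im"].astype(int);X=z["X"]
r,g,b=im[...,0],im[...,1],im[...,2]
vv,uu=np.mgrid[:420,:560]; box=(uu>270)&(uu<420)&(vv>165)&(vv<280)
Z=X[...,2]
red=(r>60)&(r>1.7*g)&(r>1.7*b)&(abs(Z-.136)<.006)&box
q=cv2.minAreaRect((X[red][:,:2]*1000).astype(np.float32));print(q,cv2.boxPoints(q))
bx=cv2.boxPoints(q); 
# long side direction -> chest y
th=None
c=np.array(q[0])/1000
a=np.deg2rad(q[2]); 
for k in range(4):
    t=a+k*np.pi/2
    t=(t+np.pi)%(2*np.pi)-np.pi
    if abs(t)<.7: th=t
print("chest yaw",th,np.rad2deg(th))
ex=np.array([np.cos(th),np.sin(th)]);ey=np.array([-ex[1],ex[0]])
L=np.dstack([(X[...,:2]-c)@ex,(X[...,:2]-c)@ey])*1000
for nm,m in (("tab",(Z>.166)&(r>120)&(g>80)&(b<100)&(uu>340)&(uu<350)&(vv>222)&(vv<236)),
  ("knob",(Z>.176)&(r<70)&(g<70)&(uu>322)&(uu<336)&(vv>230)&(vv<246)),
  ("handle",(Z>.164)&(r<80)&(g<80)&(uu>355)&(uu<412)&(vv>232)&(vv<250)),
  ("strap",(Z>.15)&(r>120)&(g>80)&(b<100)&(uu>310)&(uu<340)&(vv>222)&(vv<240))):
    P=np.c_[X[m]*1000,L[m]]; print(nm,m.sum(),"\n",np.round(np.nanpercentile(P,[2,50,98],axis=0),1))
# carton
rim=(Z>.080)&(Z<.096)&(uu>160)&(uu<262)&(vv>172)&(vv<295)&(r>1.15*g)&(g>1.1*b)
n,lab,st,_=cv2.connectedComponentsWithStats(rim.astype(np.uint8)); k=1+np.argmax(st[1:,4]); 
q=cv2.minAreaRect((X[lab==k][:,:2]*1000).astype(np.float32));print(st[1:,4],q);print(cv2.boxPoints(q))
s=np.load("side0.npz");
E
```

```text
((509.15277099609375, -171.72430419921875), (220.2168731689453, 300.34832763671875), 2.4672977924346924) [[ 392.68152   -26.429438]
 [ 405.61127  -326.49933 ]
 [ 625.624    -317.01917 ]
 [ 612.6943    -16.94928 ]]
chest yaw 0.043062470105172945 2.467297792434688
tab 30 
 [[ 479.2 -164.7  166.2  -29.3    7.8]
 [ 490.3 -162.   188.7  -18.4   10.8]
 [ 497.9 -154.7  198.6  -10.6   18.1]]
knob 55 
 [[ 460.3 -131.3  182.7  -46.8   42.3]
 [ 468.7 -122.1  189.9  -38.6   51. ]
 [ 476.1 -115.2  194.   -31.    58.4]]
handle 215 
 [[ 452.6 -304.7  171.2  -58.5 -130.8]
 [ 458.9 -251.6  175.7  -53.8  -77.7]
 [ 465.  -201.1  179.4  -48.6  -27.1]]
strap 186 
 [[ 476.3 -150.3  158.6  -30.3   22.6]
 [ 487.1 -122.1  164.4  -20.1   50.5]
 [ 496.4  -98.   170.   -10.8   74.4]]
[1174] ((498.6529235839844, 156.8265838623047), (166.8978729248047, 256.17779541015625), 77.09061431884766)
[[355.1582   104.10317 ]
 [604.861     46.870537]
 [642.14764  209.54999 ]
 [392.44482  266.78262 ]]
```

```bash
cat >> h.py <<'E'
C=np.array([.5092,-.1717]);TH=.0431
def chest(x,y,z):
    c,s=np.cos(TH),np.sin(TH); return np.array([C[0]+c*x-s*y,C[1]+s*x+c*y,z])
def plan(targets,yaw=None):
    """shifts (mm) tool axes after turning by 'turn' deg so tool y lies at yaw (mod pi)"""
    s=env.get_state();R=Ro.from_euler("xyz",s["tcp_rot"]).as_matrix();p=np.array(s["position"])
    cur=np.arctan2(R[1,1],R[0,1]); turn=0
    if yaw is not None:
        d=(yaw-cur+np.pi/2)%np.pi-np.pi/2; turn=-d
        R=R@Ro.from_euler("x",turn).as_matrix()
    print("t",round(s["time_s"],2),"p",np.round(p,4),"yaw_y",round(np.rad2deg(cur),1),"turn",round(np.rad2deg(turn),1),"F",np.round(s["contact_force"],1),"w",round(s["gripper_width"],3),"j6",round(s["joint_positions"][5],2), "ax",np.round(R[:,0],3))
    for t in targets:
        print(np.round(t,4),"->",np.round(R.T@(np.array(t)-p)*1000,1)); p=np.array(t)
E
python3 - <<'E'
from h import *
# hasp: hinge local y, z
hy,hz=.0825,.158
def tab(th,x=-.0195):
    f=th+.176; return chest(x,hy-.0741*np.cos(f),hz+.0741*np.sin(f)-.010)
plan([tab(.15)+[0,0,.1],tab(.15)]+[tab(t) for t in np.arange(.4,2.21,.3)],TH)
E
```

```text
t 0.1 p [ 0.2571 -0.5137  0.2137] yaw_y -63.4 turn -65.9 F [-0.6 -0.8  0.1] w 1.002 j6 -0.21 ax [-0.     0.002 -1.   ]
[ 0.4892 -0.1602  0.2717] -> [ -57.5  247.1 -343.2]
[ 0.4892 -0.1602  0.1717] -> [100.    0.    0.2]
[ 0.4888 -0.1522  0.1884] -> [-16.6  -0.   -8.1]
[ 0.4882 -0.1375  0.2049] -> [-16.5  -0.  -14.7]
[ 0.4874 -0.1186  0.2164] -> [-11.4  -0.  -19. ]
[ 0.4865 -0.0971  0.2218] -> [ -5.3  -0.  -21.5]
[ 0.4855 -0.075   0.2205] -> [  1.3   0.  -22.1]
[ 0.4846 -0.0543  0.2128] -> [  7.7   0.  -20.8]
[ 0.4839 -0.0367  0.1993] -> [ 13.5   0.  -17.5]
```

```bash
python3 -m creep '[[-0.03,0,0,-9.5],[-0.03,0,0,-9.5],[0,0,0,-9.5],[0,0,0,-9.5],[0,0,0,-9.5]]' 0.5
python3 -m creep '[[0,0,0,-9.5],[0,0,0,-9],[0,0.03,-0.04,0],[0,0.03,-0.04,0],[0,0.03,-0.04,0]]'
python3 -m creep '[[0,0.03,-0.04,0],[0,0.03,-0.04,0],[0,0.03,-0.04,0],[0,0.03,-0.04,0],[0,0,0,0]]'
python3 - <<'E'
from h import *
hy,hz=.0825,.158
f=.15+.176; t=chest(-.0195,hy-.0741*np.cos(f),hz+.0741*np.sin(f)-.010)
plan([t+[0,0,.06],t],TH)
E
```

```text
time_s: 0.72
position: [0.2571, -0.5139, 0.2741]
tcp_rot: [-2.616, 1.57, 1.824]
contact_force: [-0.4, 0.3, -0.5]
gripper_width: 0.507
time_s: 1.35
position: [0.3422, -0.3888, 0.2741]
tcp_rot: [-2.891, 1.57, 1.865]
contact_force: [1.7, -0.0, 0.6]
gripper_width: 0.498
time_s: 1.98
position: [0.4555, -0.2224, 0.2742]
tcp_rot: [-2.888, 1.57, 1.875]
contact_force: [-0.2, -0.5, -0.4]
gripper_width: 0.503
t 1.98 p [ 0.4555 -0.2224  0.2742] yaw_y 2.9 turn 0.4 F [-0.2 -0.5 -0.4] w 0.503 j6 -0.74 ax [-0.     0.001 -1.   ]
[ 0.4892 -0.1602  0.2317] -> [ 42.5  36.4 -60.6]
[ 0.4892 -0.1602  0.1717] -> [60.   0.   0.1]
```

```bash
python3 -m creep '[[0,0.018,-0.03,0],[0,0.018,-0.0305,0],[0.022,0,0,0],[0.02,0,0,0],[0,0,0,0]]'
python3 - <<'E'
from h import *
im,d,X=cloud("side");a=im[190:330,190:350]
im2,d2,X2=cloud("top");b=im2[180:280,270:400]
m=np.zeros((560,800,3),np.uint8)
m[:350,:400]=cv2.resize(a,(400,350));b=cv2.resize(b,(400,308));m[:308,400:]=b
save(m,"v1")
hy,hz=.0825,.158
f=.15+.176; t=chest(-.0195,hy-.0741*np.cos(f),hz+.0741*np.sin(f)-.010)
plan([t])
E
```

```text
time_s: 2.6
position: [0.4862, -0.1632, 0.2306]
tcp_rot: [-2.091, 1.566, 2.665]
contact_force: [0.5, -0.3, 0.0]
gripper_width: 0.499
t 2.7 p [ 0.4875 -0.1638  0.233 ] yaw_y 2.5 turn 0.0 F [ 0.2  0.1 -0.6] w 0.5 j6 -0.6 ax [ 0. -0. -1.]
[ 0.4892 -0.1602  0.1717] -> [61.3  1.8 -3.5]
```

View pics/v1.png

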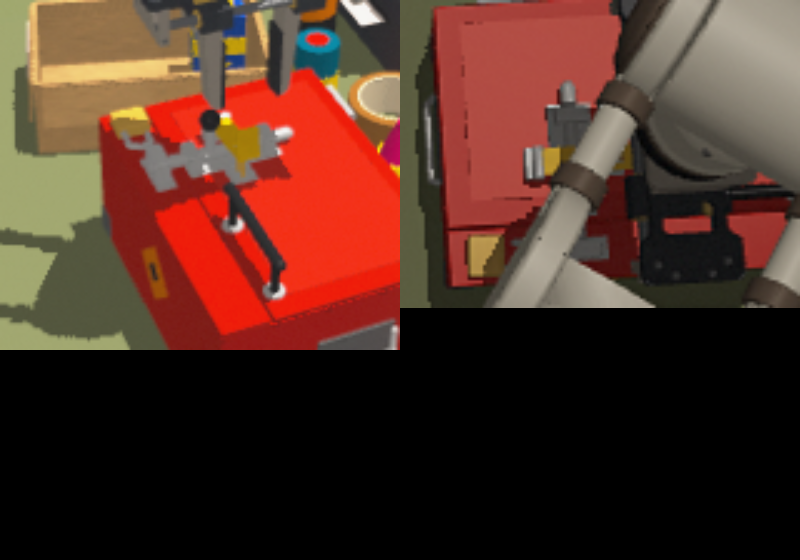

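The side view shows the two fingers straddling the tab from above, at about (215,80) and (280,60) in the crop, with the tab between them. I'll descend, grip and check.

```bash
python3 -m creep '[[0.02,0.002,-0.003,0],[0.02,0,0,0],[0.02,0,0,0],[0,0,0,0],[0,0,0,0]]'
python3 -m creep '[[0,0,0,0],[0,0,0,0],[0,0,0,0],[0,0,0,0],[0,0,0,0]]' 0
```

```text
time_s: 3.32
position: [0.4902, -0.1606, 0.1741]
tcp_rot: [0.963, 1.569, -0.563]
contact_force: [-0.1, 0.0, 0.1]
gripper_width: 0.497
time_s: 3.95
position: [0.4883, -0.1604, 0.1725]
tcp_rot: [-1.372, 1.568, -2.898]
contact_force: [-5.1, -2.0, 1.7]
gripper_width: 0.209
```

```bash
python3 -m creep '[[-0.0083,0,-0.0035,0],[-0.0083,0,-0.0046,0],[-0.0085,0,-0.0065,0],[-0.008,0,-0.0082,0],[-0.0065,0,-0.009,0]]'
python3 -m creep '[[-0.005,0,-0.010,0],[-0.0035,0,-0.0105,0],[-0.002,0,-0.011,0],[0,0,-0.011,0],[0.0013,0,-0.011,0]]'
python3 -m creep '[[0.003,0,-0.0107,0],[0.0047,0,-0.010,0],[0.006,0,-0.0092,0],[0.0075,0,-0.0083,0],[0,0,0,0]]'
```

```text
time_s: 4.58
position: [0.488, -0.1272, 0.2125]
tcp_rot: [-2.959, 1.57, 1.799]
contact_force: [-1.0, -0.1, -5.6]
gripper_width: 0.206
time_s: 5.2
position: [0.4858, -0.0744, 0.2216]
tcp_rot: [0.496, 1.57, -1.03]
contact_force: [-0.5, -4.3, -6.6]
gripper_width: 0.199
time_s: 5.82
position: [0.4832, -0.0355, 0.1999]
tcp_rot: [-2.012, 1.568, 2.747]
contact_force: [-6.4, -2.0, -0.4]
gripper_width: 0.199
```

```bash
python3 -m creep '[[0,0,0,0],[0,0,0,0],[-0.03,0,0,0],[-0.03,0,0,0],[0,0,0,0]]' 0.5
python3 - <<'E'
from h import *
plan([chest(-.08,.051,.26),chest(-.08,.051,.168),chest(-.022,.051,.168)],TH)
im,d,X=cloud("side");save(cv2.resize(im[190:330,190:350],(640,560)),"v2")
E
```

```text
time_s: 6.45
position: [0.4862, -0.0369, 0.2635]
tcp_rot: [1.325, 1.563, -0.201]
contact_force: [0.2, -0.5, 0.5]
gripper_width: 0.499
t 6.45 p [ 0.4862 -0.0369  0.2635] yaw_y 2.6 turn 0.1 F [ 0.2 -0.5  0.5] w 0.499 j6 -0.37 ax [ 0.007 -0.001 -1.   ]
[ 0.4271 -0.1242  0.26  ] -> [  3.2 -62.9  84.6]
[ 0.4271 -0.1242  0.168 ] -> [92.  -0.7 -0.2]
[ 0.485  -0.1217  0.168 ] -> [ 0.4 58.  -0. ]
```

View pics/v2.png

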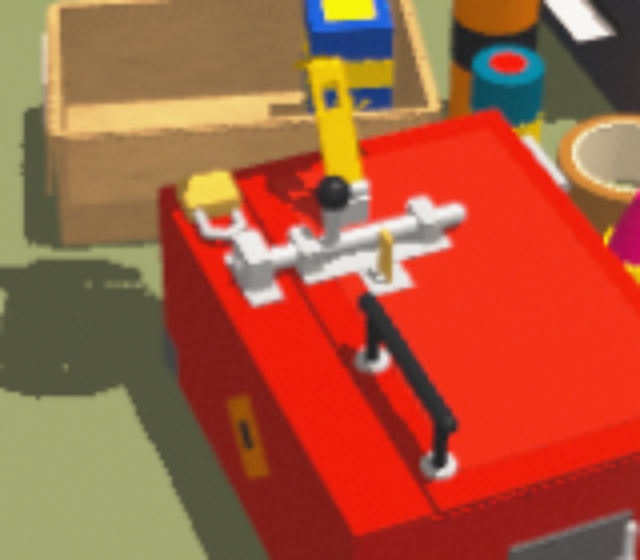

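The hasp has swung over to the +y side (yellow strap at (340,120)), and the knob at (333,192) is free. Next I push the knob back with shut fingers.

```bash
python3 -m creep '[[0,-0.03,0,0],[0,-0.033,0,0],[0,0,0.028,0],[0,0,0.028,0],[0,0,0.028,0]]' 0
python3 -m creep '[[0.03,0,0,0],[0.03,0,0,0],[0.03,0,0,0],[0,0,0,0],[0,0,0,0]]'
python3 - <<'E'
from h import *
plan([chest(-.08,.051,.168),chest(-.022,.051,.168)],TH)
E
```

```text
time_s: 7.12
position: [0.4244, -0.1237, 0.2588]
tcp_rot: [-2.524, 1.569, 2.234]
contact_force: [1.2, 0.4, 0.1]
gripper_width: 0.002
time_s: 7.75
position: [0.4251, -0.1234, 0.1708]
tcp_rot: [1.31, 1.57, -0.216]
contact_force: [0.5, 0.1, 0.1]
gripper_width: 0.003
t 7.75 p [ 0.4251 -0.1234  0.1708] yaw_y 2.6 turn 0.1 F [0.5 0.1 0.1] w 0.003 j6 -0.6 ax [ 0.001 -0.    -1.   ]
[ 0.4271 -0.1242  0.168 ] -> [2.8 1.9 0.9]
[ 0.485  -0.1217  0.168 ] -> [ 0. 58. -0.]
```

```bash
python3 -m creep '[[0.002,0.012,0,0],[0,0.012,0,0],[0,0.012,0,0],[0,0.012,0,0],[0,0.01,0,0]]'
python3 -m creep '[[0,0.004,0,0],[0,0,0,0],[0,-0.01,0,0],[-0.04,0,0,0],[-0.05,0,0,0]]'
python3 - <<'E'
from h import *
hx,hyy=-.0538,-.0787
plan([chest(hx,hyy,.25),chest(hx,hyy,.160)],TH)
im,d,X=cloud("side");save(cv2.resize(im[190:330,190:350],(640,560)),"v3")
E
```

```text
time_s: 8.38
position: [0.4834, -0.1207, 0.1682]
tcp_rot: [-1.547, 1.57, -3.073]
contact_force: [-14.8, -0.9, 8.0]
gripper_width: 0.004
time_s: 9.0
position: [0.4763, -0.1204, 0.2579]
tcp_rot: [-2.461, 1.568, 2.297]
contact_force: [0.7, -0.5, 0.4]
gripper_width: 0.001
t 9.0 p [ 0.4763 -0.1204  0.2579] yaw_y 2.6 turn 0.1 F [ 0.7 -0.5  0.4] w 0.001 j6 -0.54 ax [-0.002  0.002 -1.   ]
[ 0.4588 -0.2526  0.25  ] -> [  7.7 -23.1 131.4]
[ 0.4588 -0.2526  0.16  ] -> [90.   0.1  0.2]
```

View pics/v3.png

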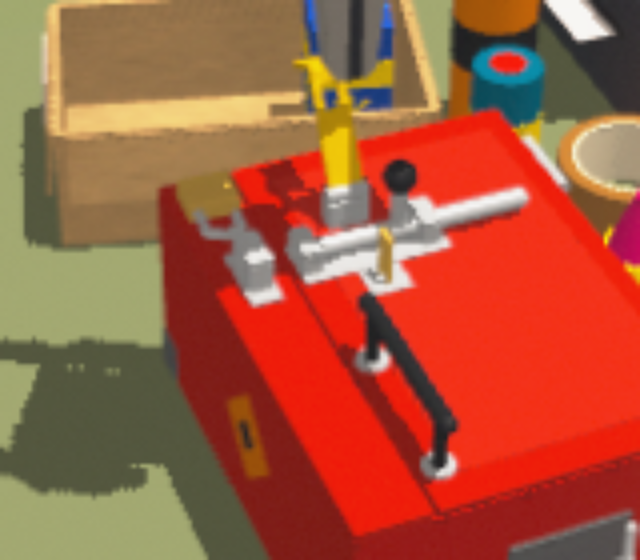

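The bolt is fully back: the knob is at (400,175) and the bar is clear of the bridge at (250,270). Next is the handle.

```bash
python3 -m creep '[[0,-0.008,0.044,0],[0,-0.008,0.044,0],[0.008,-0.007,0.0435,0],[0.03,0,0,0],[0,0,0,0]]' 0.5
python3 -m creep '[[0.03,0,0,0],[0.03,0,0,0],[0,0,0,0],[0,0,0,0],[0,0,0,0]]'
python3 - <<'E'
from h import *
plan([chest(-.0538,-.0787,.160)],TH)
E
```

```text
time_s: 9.68
position: [0.4586, -0.2525, 0.2175]
tcp_rot: [-2.487, 1.566, 2.27]
contact_force: [-0.1, 0.4, 1.4]
gripper_width: 0.499
time_s: 10.3
position: [0.4607, -0.254, 0.1622]
tcp_rot: [0.816, 1.567, -0.709]
contact_force: [-0.5, 0.2, -0.2]
gripper_width: 0.5
t 10.3 p [ 0.4607 -0.254   0.1622] yaw_y 2.6 turn 0.1 F [-0.5  0.2 -0.2] w 0.5 j6 -0.78 ax [ 0.003 -0.002 -1.   ]
[ 0.4588 -0.2526  0.16  ] -> [ 2.2 -1.8 -1.5]
```

```bash
python3 -m creep '[[0.001,-0.002,0,0],[0,0,0,0],[0,0,0,0],[0,0,0,0],[0,0,0,0]]' 0
python3 - <<'E'
from h import *
def hd(th):
    f=th+.2464; r=.1692
    return chest(.1100-r*np.cos(f),-.0787,.130+r*np.sin(f)-.0095)
plan([hd(t) for t in np.arange(0,1.79,.1)],None)
E
```

```text
time_s: 10.92
position: [0.459, -0.2535, 0.1593]
tcp_rot: [1.452, 1.568, -0.074]
contact_force: [5.8, 0.1, -2.0]
gripper_width: 0.112
t 10.93 p [ 0.459  -0.2535  0.1593] yaw_y 2.6 turn 0.0 F [ 5.8  0.1 -2. ] w 0.112 j6 -0.78 ax [ 0.003 -0.    -1.   ]
[ 0.4586 -0.2527  0.1618] -> [-2.5 -0.4 -0.8]
[ 0.4635 -0.2524  0.1779] -> [-16.2   5.    0. ]
[ 0.47   -0.2522  0.1935] -> [-15.6   6.6   0. ]
[ 0.4781 -0.2518  0.2084] -> [-14.8   8.1   0. ]
[ 0.4875 -0.2514  0.2224] -> [-14.    9.5   0. ]
[ 0.4984 -0.2509  0.2354] -> [-12.9  10.9   0. ]
[ 0.5105 -0.2504  0.2472] -> [-11.8  12.1   0. ]
[ 0.5237 -0.2498  0.2578] -> [-10.5  13.2   0. ]
[ 0.5379 -0.2492  0.267 ] -> [-9.1 14.2  0. ]
[ 0.5529 -0.2486  0.2747] -> [-7.7 15.1  0. ]
[ 0.5686 -0.2479  0.2809] -> [-6.1 15.8  0. ]
[ 0.5849 -0.2472  0.2855] -> [-4.5 16.3  0. ]
[ 0.6015 -0.2465  0.2884] -> [-2.9 16.7  0. ]
[ 0.6184 -0.2458  0.2896] -> [-1.2 16.9  0. ]
[ 0.6353 -0.245   0.2892] -> [ 0.5 16.9  0. ]
[ 0.652  -0.2443  0.2871] -> [ 2.2 16.8  0. ]
[ 0.6685 -0.2436  0.2833] -> [ 3.8 16.5  0. ]
[ 0.6845 -0.2429  0.2779] -> [ 5.5 16.   0. ]
```

```bash
python3 -m creep '[[-0.008,0.002,0,0],[-0.008,0.0025,0,0],[-0.0156,0.0066,0,0],[-0.0148,0.0081,0,0],[-0.014,0.0095,0,0]]'
python3 -m creep '[[-0.0129,0.0109,0,0],[-0.0118,0.0121,0,0],[-0.0105,0.0132,0,0],[-0.0091,0.0142,0,0],[-0.0077,0.0151,0,0]]'
python3 -m creep '[[-0.0061,0.0158,0,0],[-0.0045,0.0163,0,0],[-0.0029,0.0167,0,0],[-0.0012,0.0169,0,0],[0.0005,0.0169,0,0]]'
```

```text
time_s: 11.55
position: [0.4857, -0.2523, 0.2187]
tcp_rot: [-1.783, 1.568, 2.974]
contact_force: [1.5, -3.0, -9.1]
gripper_width: 0.11
time_s: 12.18
position: [0.5499, -0.2498, 0.274]
tcp_rot: [-1.38, 1.565, -2.906]
contact_force: [-7.9, 0.3, 6.6]
gripper_width: 0.11
time_s: 12.8
position: [0.6342, -0.2463, 0.2871]
tcp_rot: [-0.682, 1.569, -2.209]
contact_force: [-2.5, -2.0, -0.3]
gripper_width: 0.109
```

```bash
python3 -m creep '[[0.0022,0.0168,0,0],[0.0038,0.0165,0,0],[0.0055,0.016,0,0],[0,0,0,0],[0,0,0,0]]'
python3 - <<'E'
from h import *
im,d,X=cloud("side");save(cv2.resize(im[100:330,150:400],(640,588)),"v4")
plan([])
E
```

```text
time_s: 13.42
position: [0.6837, -0.2441, 0.275]
tcp_rot: [0.484, 1.569, -1.042]
contact_force: [1.4, -4.0, 0.2]
gripper_width: 0.107
t 13.47 p [ 0.6836 -0.2441  0.2751] yaw_y 2.5 turn 0.0 F [ 1.9 -4.3  0.4] w 0.106 j6 -0.55 ax [ 0.001 -0.001 -1.   ]
```

View pics/v4.png

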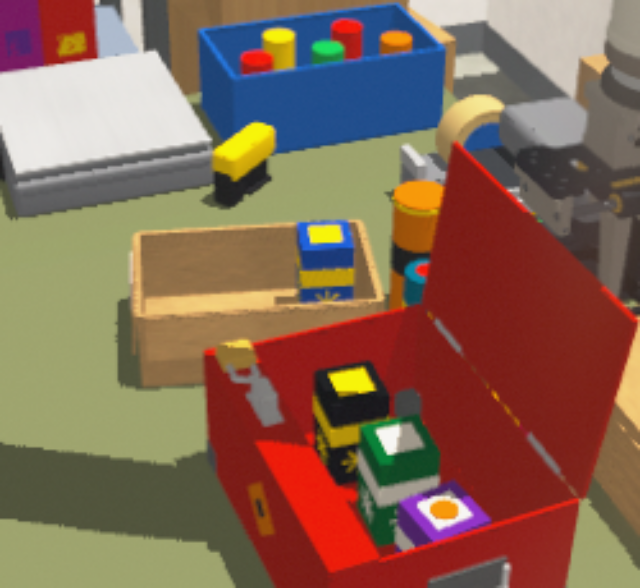

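The lid stands open with the violet box (orange sticker at (445,510)) nearest, at the chest's right (-y) end; green and black stand beside it. I release the handle with a small opening, because the near finger is between bar and lid.

```bash
python3 -m creep '[[0,0,0,0],[0,0,0,0],[-0.01,0.0015,0,0],[-0.015,0.002,0,0],[-0.02,0.003,0,0]]' 0.17
python3 -m creep '[[-0.03,0,0,0],[-0.03,-0.03,0.0,0],[0,-0.06,-0.01,0],[0,-0.06,-0.01,0],[0,-0.06,-0.01,0]]'
python3 -m creep '[[0,-0.06,0,0],[0,-0.06,0,0],[0,-0.03,0,0],[0,0,0,0],[0,0,0,0]]'
python3 - <<'E'
from h import *
plan([])
im,d,X=cloud("top");np.savez("top1.npz",im=im,X=X);save(im,"top1")
im,d,X=cloud("side");np.savez("side1.npz",im=im,X=X)
E
```

```text
time_s: 14.1
position: [0.69, -0.2428, 0.3206]
tcp_rot: [-2.241, 1.57, 2.517]
contact_force: [-0.4, -0.3, -0.3]
gripper_width: 0.17
time_s: 14.72
position: [0.4772, -0.2221, 0.3809]
tcp_rot: [0.78, 1.569, -0.746]
contact_force: [-0.7, 0.3, 0.3]
gripper_width: 0.171
time_s: 15.35
position: [0.3297, -0.2293, 0.3802]
tcp_rot: [0.907, 1.569, -0.618]
contact_force: [-0.1, -0.0, 0.2]
gripper_width: 0.176
t 15.35 p [ 0.3297 -0.2293  0.3802] yaw_y 2.6 turn 0.0 F [-0.1 -0.   0.2] w 0.176 j6 -0.96 ax [ 0.001 -0.001 -1.   ]
```

View pics/top1.png

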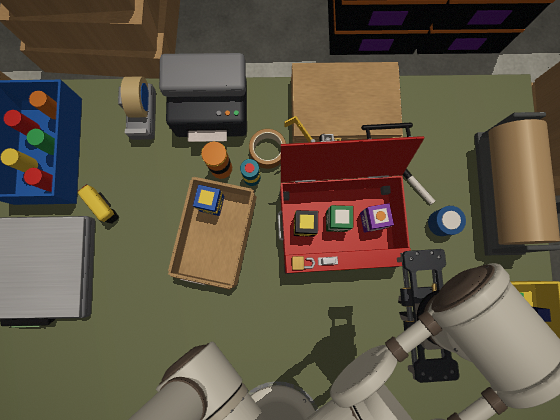

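In the top view the lid is standing open, with violet at (378,217), green at (341,217) and black at (307,222). I'll fit the box tops and check the lid angle from depth.

```bash
python3 - <<'E'
from h import *
z=np.load("top1.npz");X=z["X"];im=z["im"].astype(int);vv,uu=np.mgrid[:420,:560];Z=X[...,2]
for n,(u,v) in dict(violet=(378,217),green=(341,217),black=(307,222),blue=(208,198)).items():
    m=(abs(uu-u)<20)&(abs(vv-v)<20)&(abs(Z-(.105))<.007)
    _,lab=cv2.connectedComponents(m.astype(np.uint8)); k=lab[v,u]
    q=cv2.minAreaRect((X[lab==k][:,:2]*1000).astype(np.float32)); print(n,k,(lab==k).sum(),np.round(q[0],1),np.round(q[1],1),q[2],np.nanmedian(Z[lab==k]),
      "local",np.round(np.array([[np.cos(TH),np.sin(TH)],[-np.sin(TH),np.cos(TH)]])@(np.array(q[0])/1000-C)*1000,1))
m=(uu>290)&(uu<415)&(vv>140)&(vv<180)&(Z>.15)&(im[...,0]>1.7*im[...,1])
P=X[m];xl=(P[:,:2]-C)@[np.cos(TH),np.sin(TH)]
a=np.polyfit(P[:,2],xl,1);print("lid",np.pi/2+np.arctan(a[0]),m.sum())
# carton refit
E
```

```text
violet 1 515 [ 529.2 -264.5] [55.9 56.6] 8.830438613891602 0.10527086384701645 local [ 16.  -93.6]
green 1 491 [ 529.6 -167.5] [54.5 56. ] 87.0545883178711 0.10563156473994259 local [20.5  3.3]
black 1 503 [518.6 -79.8] [54.7 56.4] 86.96017456054688 0.10559103593382926 local [13.3 91.4]
blue 1 514 [582.4 167.7] [56.  55.9] 76.35011291503906 0.10592592377512441 local [ 87.7 336. ]
lid 1.8023099350120582 4028
```

```bash
python3 - <<'E'
from h import *
plan([[.5292,-.2645,.22],[.5292,-.2645,.08]],np.deg2rad(8.8))
E
```

```text
t 15.45 p [ 0.3298 -0.2291  0.3795] yaw_y 2.6 turn -6.2 F [ 0.5  0.2 -0.4] w 0.17 j6 -0.96 ax [ 0.  0. -1.]
[ 0.5292 -0.2645  0.22  ] -> [159.5 191.6  65.5]
[ 0.5292 -0.2645  0.08  ] -> [140.  -0.   0.]
```

```bash
python3 -m creep '[[0,0,0,-6.2],[0.03,0.048,0.0165,0],[0.03,0.048,0.0165,0],[0.03,0.048,0.0165,0],[0.03,0.0475,0.016,0]]' 0.85
python3 -m creep '[[0.04,0,0,0],[0,0,0,0],[0,0,0,0],[0,0,0,0],[0,0,0,0]]'
python3 - <<'E'
from h import *
plan([[.5292,-.2645,.08]],np.deg2rad(8.8))
im,d,X=cloud("side");save(cv2.resize(im[190:350,200:400],(640,512)),"v5")
E
```

```text
time_s: 16.08
position: [0.5308, -0.2642, 0.2575]
tcp_rot: [-2.387, 1.57, 2.48]
contact_force: [-0.6, -1.4, 1.2]
gripper_width: 0.698
time_s: 16.7
position: [0.5288, -0.2653, 0.2212]
tcp_rot: [0.748, 1.568, -0.67]
contact_force: [0.3, 0.2, 0.5]
gripper_width: 0.852
t 16.7 p [ 0.5288 -0.2653  0.2212] yaw_y 8.8 turn -0.0 F [0.3 0.2 0.5] w 0.852 j6 -0.82 ax [ 0.002 -0.002 -1.   ]
[ 0.5292 -0.2645  0.08  ] -> [141.2   0.2  -1.1]
```

View pics/v5.png

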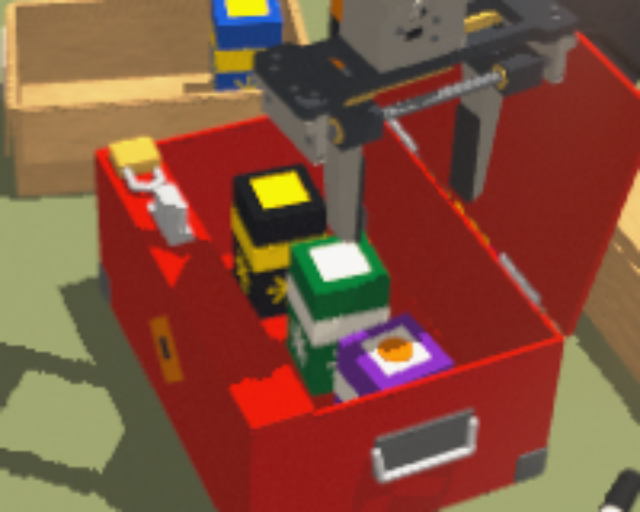

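The fingers are spread along chest x, above and either side of the violet box at (395,350). Descending.

```bash
python3 -m creep '[[0.03,0,-0.001,0],[0.03,0,0,0],[0.03,0,0,0],[0.02,0,0,0],[0,0,0,0]]'
python3 -m creep '[[0.015,0,0,0],[0.015,0,0,0],[0,0,0,0],[0,0,0,0],[0,0,0,0]]'
```

```text
time_s: 17.38
position: [0.5273, -0.2632, 0.1081]
tcp_rot: [-2.406, 1.568, 2.459]
contact_force: [-0.4, 0.5, -0.7]
gripper_width: 0.849
time_s: 18.0
position: [0.5286, -0.2641, 0.0799]
tcp_rot: [0.747, 1.57, -0.671]
contact_force: [-0.4, 1.2, 0.3]
gripper_width: 0.851
```

```bash
python3 -m creep '[[0,0,0,0],[0,0,0,0],[0,0,0,0],[0,0,0,0],[0,0,0,0]]' 0
python3 -m creep '[[-0.008,0,0,0],[-0.015,0,0,0],[-0.02,0,0,0],[-0.02,0,0,0],[0,0,0,0]]'
```

```text
time_s: 18.62
position: [0.5283, -0.2638, 0.0795]
tcp_rot: [0.911, 1.57, -0.507]
contact_force: [0.2, 0.9, 1.7]
gripper_width: 0.606
time_s: 19.25
position: [0.5297, -0.265, 0.1455]
tcp_rot: [0.753, 1.565, -0.665]
contact_force: [-0.2, 1.4, -3.0]
gripper_width: 0.604
```

```bash
python3 -m creep '[[-0.03,0,0,0],[-0.04,0,0,0],[-0.04,0,0,0],[0,0,0,0],[0,0,0,0]]'
python3 - <<'E'
from h import *
plan([[.450,.168,.255],[.450,.168,.082]],np.deg2rad(-12.9))
plan([[.450,.168,.255]])
im,d,X=cloud("side");save(cv2.resize(im[130:350,180:400],(560,560)),"v6")
E
```

```text
time_s: 19.88
position: [0.5274, -0.2632, 0.2502]
tcp_rot: [-2.388, 1.568, 2.478]
contact_force: [0.1, 0.4, -4.0]
gripper_width: 0.605
t 19.88 p [ 0.5274 -0.2632  0.2502] yaw_y 8.8 turn 21.7 F [ 0.1  0.4 -4. ] w 0.605 j6 -0.82 ax [-0.002  0.002 -1.   ]
[0.45  0.168 0.255] -> [  -3.8 -171.7 -403.1]
[0.45  0.168 0.082] -> [173.    0.5   0.2]
t 19.88 p [ 0.5274 -0.2632  0.2502] yaw_y 8.8 turn 0.0 F [ 0.1  0.4 -4. ] w 0.605 j6 -0.82 ax [-0.002  0.002 -1.   ]
[0.45  0.168 0.255] -> [  -3.8  -10.8 -438. ]
```

View pics/v6.png

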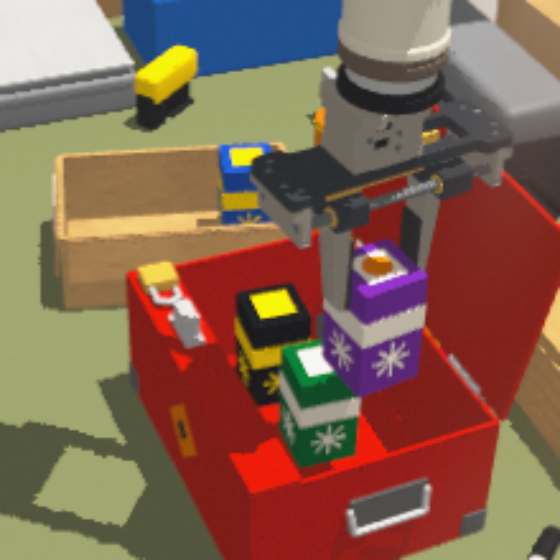

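The violet box is held upright (375,320), clear of the chest; black and green haven't moved. Carrying it to the carton.

```bash
python3 -m creep '[[-0.002,-0.001,-0.02,0],[-0.002,-0.001,-0.035,0],[0,-0.001,-0.04,0],[0,-0.001,-0.04,0],[0,-0.001,-0.04,0]]'
python3 -m creep '[[0,-0.001,-0.04,0],[0,-0.001,-0.04,0],[0,-0.001,-0.04,0],[0,-0.001,-0.04,0],[0,-0.001,-0.04,0]]'
python3 -m creep '[[0,-0.001,-0.04,0],[0,-0.001,-0.023,4],[0,0,0,7],[0,0,0,7],[0,0,0,3.7]]'
python3 - <<'E'
from h import *
plan([[.450,.168,.255],[.450,.168,.082]],np.deg2rad(-12.9))
E
```

```text
time_s: 20.55
position: [0.4952, -0.0889, 0.2552]
tcp_rot: [-2.409, 1.569, 2.457]
contact_force: [0.4, 0.3, -2.9]
gripper_width: 0.607
time_s: 21.18
position: [0.4593, 0.1074, 0.2553]
tcp_rot: [-1.998, 1.569, 2.868]
contact_force: [-0.7, 0.5, -3.3]
gripper_width: 0.608
time_s: 21.8
position: [0.4479, 0.1681, 0.2552]
tcp_rot: [-1.405, 1.569, 3.081]
contact_force: [0.3, 1.3, -2.8]
gripper_width: 0.604
t 21.8 p [0.4479 0.1681 0.2552] yaw_y -13.0 turn -0.1 F [ 0.3  1.3 -2.8] w 0.604 j6 0.33 ax [-0.002  0.    -1.   ]
[0.45  0.168 0.255] -> [ 0.2  2.1 -0.4]
[0.45  0.168 0.082] -> [ 1.73e+02  4.00e-01 -1.00e-01]
```

```bash
python3 -m creep '[[0.03,0,0,0],[0.035,0.002,0,0],[0.035,0,0,0],[0.03,0,0,0],[0.02,0,0,0]]'
python3 -m creep '[[0.01,0,0,0],[0.005,0,0,0],[0.004,0,0,0],[0.003,0,0,0],[0,0,0,0]]'
```

```text
time_s: 22.42
position: [0.4488, 0.1674, 0.1038]
tcp_rot: [-1.332, 1.567, -3.128]
contact_force: [0.4, 0.9, -2.4]
gripper_width: 0.608
time_s: 23.05
position: [0.4516, 0.1668, 0.0844]
tcp_rot: [2.012, 1.571, 0.216]
contact_force: [-0.3, -0.5, -2.8]
gripper_width: 0.607
```

```bash
python3 -m creep '[[0.002,0,0,0],[0,0,0,0],[0.002,0,0,0],[0,0,0,0],[0,0,0,0]]'
python3 -m creep '[[0.001,0,0,0],[0,0,0,0],[0,0,0,0],[0,0,0,0],[0,0,0,0]]'
```

```text
time_s: 23.68
position: [0.4515, 0.1668, 0.0803]
tcp_rot: [-3.101, 1.571, 1.385]
contact_force: [-0.7, 0.4, -3.4]
gripper_width: 0.609
time_s: 24.3
position: [0.4516, 0.1669, 0.0795]
tcp_rot: [1.994, 1.57, 0.198]
contact_force: [0.1, 0.1, -1.6]
gripper_width: 0.611
```

```bash
python3 -m creep '[[0.001,0,0,0],[0,0,0,0],[0,0,0,0],[0,0,0,0],[0,0,0,0]]'
python3 -m creep '[[0,0,0,0],[0,0,0,0],[0,0,0,0],[0,0,0,0],[0,0,0,0]]' 0.8
python3 -m creep '[[-0.02,0,0,0],[-0.04,0,0,0],[-0.05,0,0,0],[-0.05,0,0,0],[-0.04,0,0,0]]'
python3 -m creep '[[0,-0.04,0,0],[0,-0.05,0,0],[0,-0.04,0,0],[0,0,0,0],[0,0,0,0]]'
python3 - <<'E'
from h import *
im,d,X=cloud("top")
im2,d2,X2=cloud("side")
m=np.zeros((560,800,3),np.uint8)
m[:560,:400]=cv2.resize(im[130:326,155:295],(400,560));m[:,400:]=cv2.resize(im2[160:300,220:320],(400,560));save(m,"v7")
vv,uu=np.mgrid[:420,:560];Z=X[...,2];r,g,b=[im[...,i].astype(int) for i in range(3)]
M=(abs(Z-.105)<.007)&(uu>165)&(uu<260)&(vv>172)&(vv<295)
n,lab,st,_=cv2.connectedComponentsWithStats(M.astype(np.uint8))
c,s=np.cos(np.deg2rad(-12.9)),np.sin(np.deg2rad(-12.9))
for k in range(1,n):
    if st[k,4]>150:
        q=cv2.minAreaRect((X[lab==k][:,:2]*1000).astype(np.float32));P=X[lab==k]
        a=np.linalg.lstsq(np.c_[P[:,:2],np.ones(len(P))],P[:,2],rcond=None)[0]
        print(st[k],q,np.median(P[:,2]),"tilt",a[:2],"carton xy",np.array([[c,s],[-s,c]])@(np.array(q[0])-[498.7,156.8]))
m=(uu>290)&(uu<415)&(vv>140)&(vv<180)&(Z>.15)&(r>1.7*g)
P=X[m];xl=(P[:,:2]-C)@[np.cos(TH),np.sin(TH)];print("lid",np.pi/2+np.arctan(np.polyfit(P[:,2],xl,1)[0]))
plan([])
E
```

```text
time_s: 24.92
position: [0.4517, 0.1669, 0.0794]
tcp_rot: [2.003, 1.571, 0.207]
contact_force: [-3.3, -0.3, 6.7]
gripper_width: 0.608
time_s: 25.55
position: [0.4515, 0.1668, 0.0783]
tcp_rot: [-1.777, 1.571, 2.71]
contact_force: [-0.1, 0.1, 0.6]
gripper_width: 0.801
time_s: 26.18
position: [0.4517, 0.1669, 0.2806]
tcp_rot: [1.898, 1.569, 0.102]
contact_force: [-0.8, 1.2, 0.1]
gripper_width: 0.798
time_s: 26.8
position: [0.3254, 0.1958, 0.2784]
tcp_rot: [1.711, 1.57, -0.086]
contact_force: [0.7, 0.1, 0.9]
gripper_width: 0.798
[193 185  27  26 507] ((582.4547119140625, 167.96157836914062), (57.07158279418945, 55.844085693359375), 76.23600769042969) 0.10595909459934287 tilt [0.01146244 0.0103187 ] carton xy [79.14901934 29.57812261]
[193 237  28  27 535] ((451.55499267578125, 165.5076446533203), (56.050479888916016, 55.66847229003906), 77.27873229980469) 0.10589180475258045 tilt [0.0031737  0.00983922] carton xy [-47.89910632  -2.03725425]
lid 1.8018418915942125
t 26.9 p [0.3256 0.1956 0.2783] yaw_y -13.0 turn 0.0 F [-0.1 -0.2 -0.4] w 0.797 j6 0.45 ax [-0. -0. -1.]
```

View pics/v7.png

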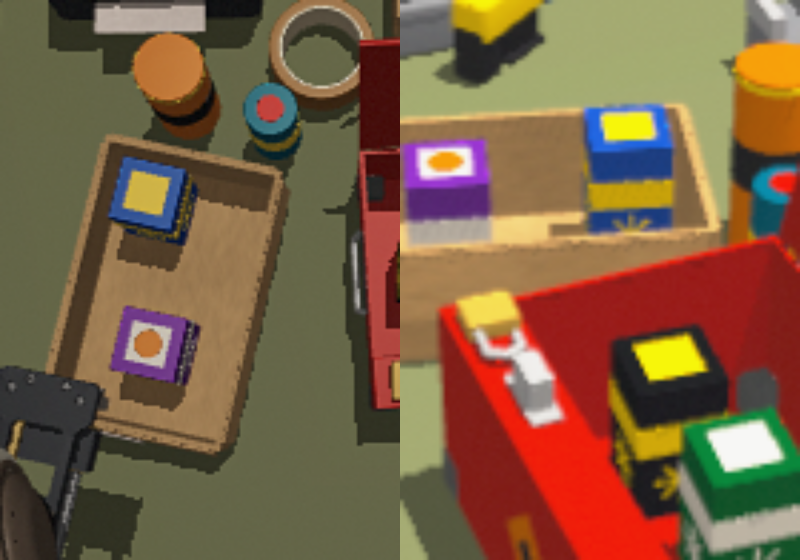

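The violet box stands upright in the free end of the carton at (150,342), with blue unmoved at (150,198). The lid is at 1.80 rad, and the arm is clear.

```bash
python3 -c "
from cell import env
print(env.close_job())"
```

```text
the job is handed in; nothing more can be done
None
```

The violet box is standing upright in the free end of the order carton, and the chest is left open. I handed the job in at about 27 s; `close_job` reported no verdict.

**What I did:** I swung the hasp over by its tab and pushed the bolt back by its knob until it met its stop. I raised the lid by its handle, then lifted the violet box out, carried it upright and set it down gently in the carton.

**Last checks:**
- **Violet box:** it is at about x -48 mm, y -2 mm in the carton frame. Its top is 106 mm over the bench and its tilt about 0.01 rad, so it stands on the floor.
- **Blue box:** within about 0.3 mm of where it was before I placed the violet box.
- **Lid:** about 1.80 rad, standing open by itself.
- **Robot:** the gripper is clear, with contact force around 0.5 N.

**Not measured:**
- **Hasp and bolt:** I moved the hasp along an arc to about 2.2 rad and the bolt to its stop. Pictures taken before the lid was raised showed the hasp swung over and the bolt clear of its bridge. I did not measure either one afterwards.
- **Other objects:** I checked the black and green boxes and the bystanders only by eye. None looked moved or tipped in the pictures, though the last one showed only the carton and part of the chest.

No check failed or disagreed.

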